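# Free the sprung access hatch and hold it at the set arm

## Robot

A 6-joint arm with a two-finger parallel gripper is mounted at the origin on the work surface. World frame = base frame: x ahead of the robot, y to its left, z up, the work surface at z = 0. Lengths are in m, angles in rad, forces in N, time in s.
With the tool pointing down it reaches from about 0.35 to 0.975 m from the base axis. Payload 4.9 kg.
Tool frame: the origin (TCP) lies midway between the tips of the shut fingers; the grasp point (between the pads) lies 19 mm behind it; z points along the fingers, y is the line along which they close (so a half turn about z gives the same grasp; the last joint's range is limited). The gripper opens to 85 mm and grips with 20 to 120 N. Pads are 22 mm wide; open, the fingers measure 114 mm over their backs; the gripper's body (76 mm by 85 mm) begins 54 mm behind the grasp point. The pads swing forward as they close: fully open they stand 13 mm farther back than shut.
Start: joints at [1.148, 0.053, 1.613, -0, 1.476, -0.119], TCP at [0.187, 0.596, 0.231] pointing down, gripper open.
Joint ranges: [-3.01, 3.01], [-1.01, 2.22], [0.06, 2.58], [-1.02, 4.17], [0.09, 2.62], [-3.14, 3.14]. Speed limits (rad/s): [2.57, 2.57, 3.14, 3.14, 3.14, 3.14].

## Interface

Orientations are given as a rotation vector (axis times angle).
In Python, from station import ctrl gives the robot as it stands.
- The arm moves only by the shell command python3 -m handwheel 'ROWS' [FORCE]. ROWS is JSON, a list of rows, each an object with "gripper": the gripper command: -1 is fully open, 1 is shut, values between are in proportion; "offset": the shift along the tool's x, y, z in mm, a list of three; "rotation": the turn, a rotation vector about the tool's x, y, z in rad, a list of three. A call has exactly 8 rows; each row is the pose to reach, as a shift and turn from the pose commanded when the call began, along the tool's axes at that moment; what a row does not reach only later rows make up. A row lasts 1/8 s, in which the tool goes at most 62.5 mm and 10.7 degrees, less where a joint would pass 70% of its speed; a pose out of reach is approached as far as the arm can. A call with a gripper value outside its range is refused whole. The fingers move at their own pace and stop on an object; FORCE is the grip in N (left out, the last holds). Time passes only in rows, so rows that repeat a pose let the fingers close, or fill a call up. It gives the time, the measured TCP pose, the force, the opening and the grip force at its end, in the units of the state.
- ctrl.get_obs(): the state, without advancing time (a new reading comes with each control period).
- ctrl.get_image(name): name is "side" or "top"; returns a dict with "image" (480x640x3 uint8, red, green, blue), "fovy" (degrees; the focal length in pixels is half the picture's height over the tangent of half this angle, whatever the lens; pixels are square), "cx", "cy" (the principal point, pixels), "xyz" and "attitude" of the camera in the world. Camera axes: x right, y up, looking along -z (the intrinsics and any distortion apply to the point x, -y, -z); pixel columns grow to the right and rows downward; lengths in m; the calibration is good to about 2 mm. A picture is of the moment at which its call begins. There is no depth.
- ctrl.finish_job(): hands the job in; it is judged then, once.
The state is a dict: "t": time; "q": joint angles; "dq": joint speeds; "effort": joint torques, N m; "tool_pos": TCP position; "tool_rot": TCP orientation; "contact_force": force on the tool from outside, world axes, zero at the start; "wrist_torque": the same for the moment, N m; "opening": finger opening in m; "grip_force": force on a finger pad.
Only numpy, scipy, OpenCV 4.12 (cv2) and the standard library are available. Lean on these libraries where they do the work, as an engineer would, in place of code of your own. Each camera call takes 0.05 s, during which the arm holds its last target. There are 200 camera calls.

## Task

The sprung access hatch on the aluminium test box is locked by a loose steel key in the channel at its side: push the ejector slide's tab all the way in so that the key is driven out into the catch tray, and let the slide spring back. Then take the hatch by its bar handle, lift it until the plate is in line with the flat set arm beside it, and hold it there with the gripper: the job finishes while you are still holding the hatch up. Do not shift the set arm or the other things on the bench.

Things in the scene. Friction and masses are not known exactly. Their poses are not given: they have to be found in the camera images.
- fixture: Aluminium hatch test box, 200 (x) x 180 (y) x 74 high, fixed to the bench. Origin under the middle of the box, on the bench; x points from the handle side (front) to the hinge side (rear), y to the box's left, z up. On its left side, centred 118 mm to +y, stand a slide bed 60 high (x -133 to -53), the covered lock channel (x -52 to -8, top at z 106) and, beyond it, the catch tray.
- key_center (a point): Centre of the loose steel lock key, a bar 44 (along x) x 16 x 14 high, 40 to 85 g. It starts inside the lock channel, along the box's x, at z 89, and lies over a tongue on the hatch's left edge, so the hatch can lift only about 1 degree until the key is out. It leaves the channel at its rear (+x) end and drops into the tray.
- ejector (a joint): Travel of the spring ejector slide in m: 0 at rest, 0.050 at its stop, along the box's +x. The spring pushes back with 2 N at rest and 6 N at the stop and brings the slide home when let go. Full travel pushes the key right out of the channel.
- ejector_tab (a point): Middle of the front (-x) face of the ejector's upright tab, 24 mm above the rod's axis; the tab is 30 wide (y), 10 thick (x) and reaches from z 82 to z 130 (this point at z 113). It moves with the slide. Push it towards the box's +x; in front of the tab it is clear, with the slide bed's top at z 60.
- tray_floor (a point): Centre of the catch tray's inner floor, at box x 55, y 126, z 25; inside 110 x 62, walls up to z 67.
- hatch (a joint): Opening angle of the sprung hatch in rad: 0 shut and level, grows as the front edge rises, stop at 1.4. The hatch is a 200 x 178 x 6 aluminium plate; its spring and weight shut it if let go (about 0.8 N m at the start, 1.3 N m at 0.8 rad, that is 4 to 6 N at the handle).
- hatch_handle (a point): Middle of the hatch's handle, a round steel bar 12 in diameter, along y, with 104 mm free between its two end legs. With the hatch shut it is 115 mm in front of the box's middle (x -115), at z 108, 27 mm above the plate's top face, just ahead of the front edge. It moves with the hatch; its axes are those of the hatch plate. The bar may turn between the fingers as the hatch swings.
- hatch_hinge (a point): Middle of the hinge axis, at box x 104, y 0, z 78; the axis runs along the box's y. The handle is 219 mm ahead of and 30 mm above it when shut.
- set_arm (a joint): Angle of the set arm in rad above level, same sense and zero as hatch. It is stiff and stays where it is set (differs each time). The hatch is at the marked angle when hatch equals it.
- set_arm_tip (a point): Free end of the set arm, a flat steel bar 215 x 8 x 12 that pivots on the hatch's hinge axis, 108 mm to the box's right (-y), 15 mm clear of the hatch's edge; this point is 211 mm from the axis. Its axes are those of the arm.
- filler_tin: Bystander, leave alone: round filler tin with a pale lid, 96 dia x 85 high, beside the right side of the box. Origin under its centre.
- putty_tin: Bystander, leave alone: smaller round tin with a pale lid, 80 dia x 70 high. Origin under its centre.
- spray_can: Bystander, leave alone: spray can, 60 dia x 170 high. Origin under its centre.
- tape: Bystander, leave alone: black tape measure, 62 x 36 x 60 high, in front of the box. Origin under its centre.
- rivet_dish: Bystander, leave alone: flat grey dish of rivets, 85 x 85 x 22 high, left of the catch tray. Origin under its centre.
- screwdriver: Bystander, leave alone: screwdriver lying flat. Origin at the middle of its length, underneath.
- deburr_block: Bystander, leave alone: wooden sanding block, 80 x 45 x 30 high. Origin under its centre.

How it is judged:
By the outcome, as a careful person would: the job done as asked, in the order asked, and still so for the second after the job is handed in, while the arm keeps its last pose, push and grip.
It also fails if it takes over 58 s, if anything falls off the work surface, if the arm or the gripper's body presses on something with over 40 N, if the wrist force passes 120 N, or if a joint passes its speed limit or range.

## Working session

There is one attempt and no reset: what is moved stays moved. The work goes in short steps, Python scripts to look and compute and a shell command to move; the robot and the scene stay as the last step left them, time stands still between calls to the robot, and variables do not carry over. Pictures are saved under pics/ and viewed, at most 10 in all, crops included, and the job is handed in when it is done.

```bash
mkdir -p pics; ls
python3 - <<'E'
from station import ctrl
import cv2
o=ctrl.get_obs(); print({k:(v if isinstance(v,float) else [round(float(a),4) for a in v] if hasattr(v,'__len__') else v) for k,v in o.items()})
for n in("side","top"):
    d=ctrl.get_image(n); cv2.imwrite(f"pics/{n}0.png",d["image"][:,:,::-1]); print(n,{k:v for k,v in d.items() if k!="image"})
E
```

```text
pics
{'t': 0.0, 'q': [1.148, 0.0534, 1.6143, 0.0, 1.476, -0.119], 'dq': [0.0007, 0.0011, -0.0019, 0.0001, -0.0012, 0.0015], 'effort': [0.0006, -39.3676, -37.018, -0.0, 0.0069, -0.0], 'tool_pos': [0.1867, 0.5958, 0.2301], 'tool_rot': [-0.4752, -3.1048, 0.0031], 'contact_force': [-0.746, -0.1433, 0.6412], 'wrist_torque': [0.0332, 0.0019, 0.0319], 'grip_force': 0.0, 'opening': 0.08547947944235468}
side {'fovy': 42.822943082713124, 'cx': 316.0800212460547, 'cy': 244.2529838316459, 'xyz': array([ 0.2618803 , -0.72402031,  1.09588527]), 'attitude': array([ 0.6496959 , -0.14188547, -0.41815291])}
top {'fovy': 52.65088968220636, 'cx': 315.91835431008343, 'cy': 239.56603170273053, 'xyz': array([4.11497359e-01, 6.95940760e-04, 1.38074880e+00]), 'attitude': array([ 0.09371255, -0.11212868, -1.55341422])}
```

View pics/side0.png

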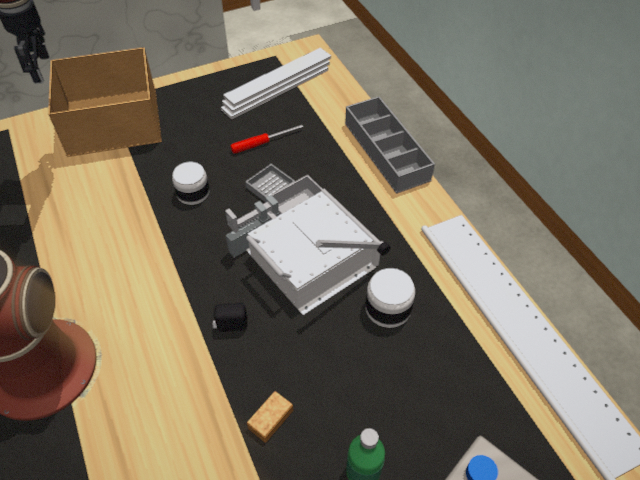

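View pics/top0.png

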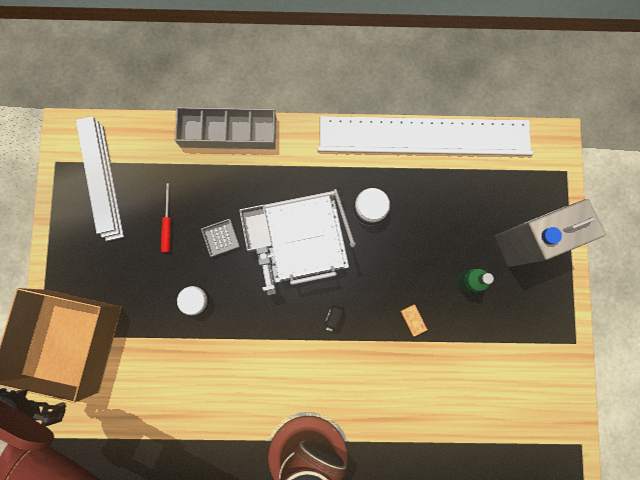

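Side view: the box is at about (310,240), the ejector tab at about (230,215), the set arm at (320–388,245), and the tape at (230,317). Top view: the box is at about (305,238), the tab at (268,290), the handle at (315,277), and the set arm runs (337,192)–(352,245). I'll enlarge both.

Run:
```python
import cv2
a=cv2.imread("pics/top0.png")[180:305,225:385]; cv2.imwrite("pics/topc.png",cv2.resize(a,None,fx=4.8,fy=4.8,interpolation=cv2.INTER_CUBIC))
a=cv2.imread("pics/side0.png")[165:315,215:405]; cv2.imwrite("pics/sidec.png",cv2.resize(a,None,fx=4,fy=4,interpolation=cv2.INTER_CUBIC))
```

```text
(no output)
```

View pics/topc.png

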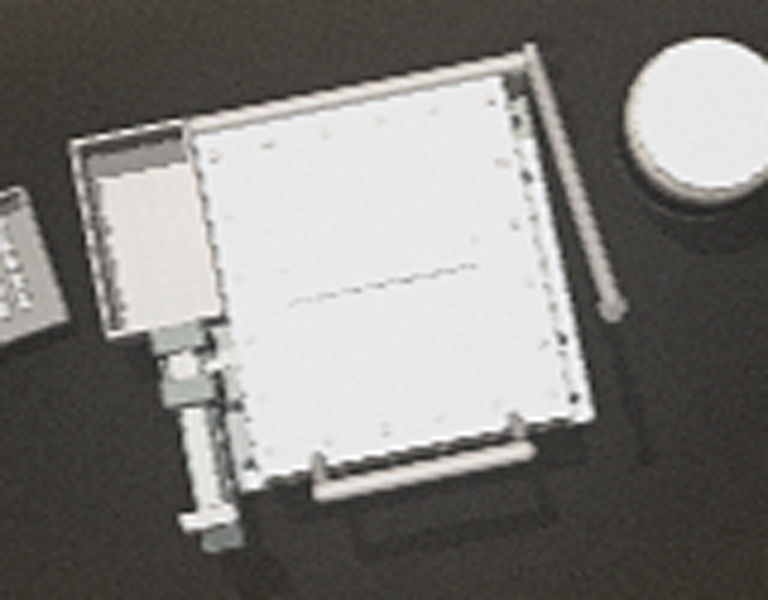

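View pics/sidec.png

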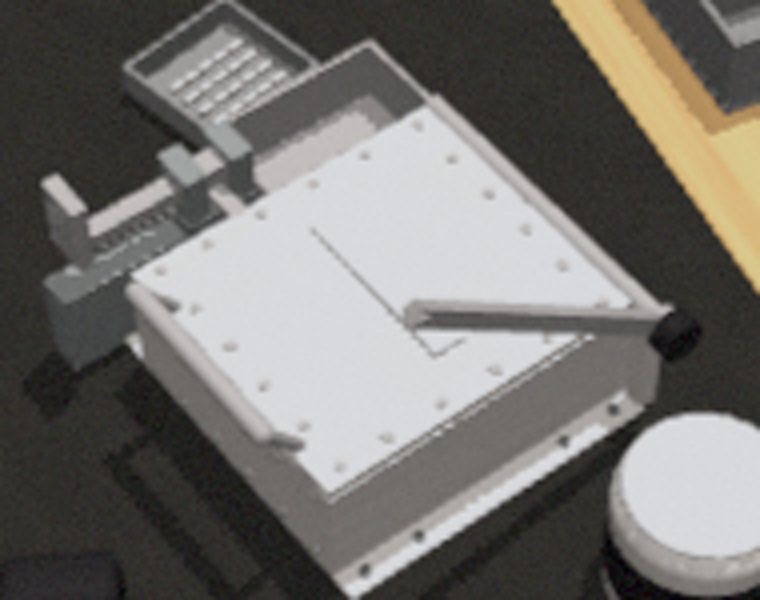

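```bash
cat > fit.py <<'E'
import numpy as np
from scipy.optimize import least_squares
from scipy.spatial.transform import Rotation as R
cams={"side":(42.822943082713124,316.0800212,244.2529838,[0.2618803,-0.72402031,1.09588527],[0.6496959,-0.14188547,-0.41815291]),
"top":(52.65088968220636,315.91835431,239.5660317,[4.11497359e-01,6.9594e-04,1.3807488],[0.09371255,-0.11212868,-1.55341422])}
def proj(n,P):
    f,cx,cy,t,a=cams[n]; F=240/np.tan(np.radians(f/2))
    p=R.from_rotvec(a).inv().apply(np.atleast_2d(P)-t)
    return np.c_[cx+F*p[:,0]/-p[:,2],cy-F*p[:,1]/-p[:,2]]
def world(b,P): return R.from_rotvec([0,0,b[2]]).apply(np.atleast_2d(P)/1000)+[b[0],b[1],0]
def unc(n,p): s,o=(4.8,(225,180)) if n=="top" else (4,(215,165)); return (np.array(p)+.5)/s-.5+o
E
python3 - <<'E'
from fit import *
# (cam, crop px, box xyz mm)
def model(v):
    xt,th,xf=v[3]*1000,v[4],v[5]*1000   # tab front x, arm angle, plate front x
    tip=lambda y:[104-211*np.cos(th),y,78+211*np.sin(th)]
    tab=lambda y,z:[xt,y,z]
    return [("top",(245,490),[xf,89,81]),("top",(594,418),[xf,-89,81]),("top",(505,78),[xf+200,-89,81]),("top",(193,135),[xf+200,89,81]),
    ("top",(424,474),[-115,0,108]),("top",(181,523),tab(133,130)),("top",(233,516),tab(103,130)),("top",(612,309),tip(-108)),
    ("side",(133,281),[xf,89,81]),("side",(330,495),[xf,-89,81]),("side",(427,107),[xf+200,89,81]),("side",(632,301),[xf+200,-89,81]),
    ("side",(44,181),tab(133,130)),("side",(76,217),tab(103,130)),("side",(414,316),tip(-108)),("side",(203,362),[-115,0,108])]
def res(v):
    m=model(v); return np.concatenate([(proj(n,world(v[:3],P))[0]-unc(n,p)) for n,p,P in m])
s=least_squares(res,[.41,.02,.2,-.12,.7,-.1],loss="soft_l1")
print(s.x.round(4)); 
for (n,p,P),r in zip(model(s.x),res(s.x).reshape(-1,2)): print(n,p,np.round(P),r.round(2))
b=s.x[:3]; np.save("fit.npy",s.x)
for k,P in dict(tab=[s.x[3]*1000,118,113],handle=[-115,0,108],hinge=[104,0,78]).items(): print(k,world(b,P)[0].round(4))
E
```

```text
[ 0.5901  0.0167  0.2198 -0.1197  0.6816 -0.1019]
top (245, 490) [-102.   89.   81.] [ 4.22 -1.1 ]
top (594, 418) [-102.  -89.   81.] [-3.4   0.36]
top (505, 78) [ 98. -89.  81.] [-0.34 -0.27]
top (193, 135) [98. 89. 81.] [0.74 0.75]
top (424, 474) [-115    0  108] [ 0.64 -0.28]
top (181, 523) [-120.  133.  130.] [0.89 1.46]
top (233, 516) [-120.  103.  130.] [1.55 0.52]
top (612, 309) [ -60. -108.  211.] [0.67 0.58]
side (133, 281) [-102.   89.   81.] [-0.86 -2.14]
side (330, 495) [-102.  -89.   81.] [-0.61 -0.36]
side (427, 107) [98. 89. 81.] [-0.12 -0.73]
side (632, 301) [ 98. -89.  81.] [0.26 0.04]
side (44, 181) [-120.  133.  130.] [ 0.51 -0.81]
side (76, 217) [-120.  103.  130.] [ 0.3  -1.12]
side (414, 316) [ -60. -108.  211.] [1.15 0.11]
side (203, 362) [-115    0  108] [-0.6  -0.46]
tab [0.4476 0.1057 0.113 ]
handle [ 0.4779 -0.0084  0.108 ]
hinge [0.6916 0.0394 0.078 ]
```

```bash
cat > refit.py <<'E'
from fit import *
def model(v,fix=True):
    xt,th,xf=v[3]*1000,v[4],v[5]*1000
    tip=lambda y:[104-211*np.cos(th),y,78+211*np.sin(th)]
    tab=lambda y,z:[xt,y,z]
    return [("top",(505,78),[xf+200,-89,81]),("top",(193,135),[xf+200,89,81]),
    ("top",(424,474),[-115,0,108]),("top",(181,523),tab(133,130)),("top",(233,516),tab(103,130)),("top",(612,309),tip(-108)),
    ("side",(133,281),[xf,89,81]),("side",(330,495),[xf,-89,81]),("side",(427,107),[xf+200,89,81]),("side",(632,301),[xf+200,-89,81]),
    ("side",(44,181),tab(133,130)),("side",(76,217),tab(103,130)),("side",(414,316),tip(-108)),("side",(203,362),[-115,0,108]),
    ("top",(72,143),[112,159,67]),("top",(108,337),[-2,159,67])]
def res(v):
    return np.concatenate([(proj(n,world(v[:3],P))[0]-unc(n,p)) for n,p,P in model(v)])
s=least_squares(res,[.59,.02,.22,-.12,.7,-.1],loss="soft_l1")
print(s.x.round(4)); 
for (n,p,P),r in zip(model(s.x),res(s.x).reshape(-1,2)): print(n,p,np.round(P),r.round(2))
b=s.x[:3]; np.save("fit.npy",s.x)
for k,P in dict(tab=[s.x[3]*1000,118,113],handle=[-115,0,108],hinge=[104,0,78]).items(): print(k,world(b,P)[0].round(4))
E
python3 refit.py
```

```text
[ 0.5905  0.017   0.2188 -0.1201  0.6799 -0.102 ]
top (505, 78) [ 98. -89.  81.] [-0.39 -0.33]
top (193, 135) [98. 89. 81.] [0.67 0.63]
top (424, 474) [-115    0  108] [ 0.48 -0.4 ]
top (181, 523) [-120.  133.  130.] [0.75 1.44]
top (233, 516) [-120.  103.  130.] [1.42 0.51]
top (612, 309) [ -60. -108.  211.] [0.54 0.6 ]
side (133, 281) [-102.   89.   81.] [-0.8  -2.32]
side (330, 495) [-102.  -89.   81.] [-0.63 -0.52]
side (427, 107) [98. 89. 81.] [-0.02 -0.83]
side (632, 301) [ 98. -89.  81.] [ 0.3  -0.04]
side (44, 181) [-120.  133.  130.] [ 0.48 -0.93]
side (76, 217) [-120.  103.  130.] [ 0.25 -1.24]
side (414, 316) [ -60. -108.  211.] [1.09 0.09]
side (203, 362) [-115    0  108] [-0.53 -0.66]
top (72, 143) [112 159  67] [0.34 0.08]
top (108, 337) [ -2 159  67] [0.53 0.04]
tab [0.4476 0.1061 0.113 ]
handle [ 0.4782 -0.008   0.108 ]
hinge [0.692  0.0396 0.078 ]
```

```bash
cat > go.py <<'E'
import sys
from fit import *
from station import ctrl
b=np.load("fit.npy")[:3]
o=ctrl.get_obs(); Rn=R.from_rotvec(o["tool_rot"]); p=np.array(o["tool_pos"])
c,s=np.cos(b[2]),np.sin(b[2]); Rt=R.from_matrix(np.array([[-s,c,0],[c,s,0],[0,0,-1]]).T)
box=R.from_rotvec([0,0,b[2]]).inv()
print("box tcp mm",(box.apply(p-[b[0],b[1],0])*1000).round(1),"F box",box.apply(o["contact_force"]).round(1),"t",round(o["t"],2),"open",round(o["opening"]*1000,1),"grip",round(o["grip_force"],1),"q",np.round(o["q"],2))
if len(sys.argv)>3:
    t=world(b,[float(a) for a in sys.argv[1:4]])[0]
    print("offset",(Rn.inv().apply(t-p)*1000).round(1),"rot",(Rn.inv()*Rt).as_rotvec().round(4))
E
python3 go.py -165 118 200
```

```text
box tcp mm [-268.5  652.7  230.2] F box [-0.8 -0.6  0.3] t 0.1 open 85.5 grip 0.0 q [ 1.15  0.05  1.61 -0.    1.48 -0.12]
offset [-356.5 -411.7   30.9] rot [-1.8000e-03  8.0000e-04  1.0482e+00]
```

```bash
python3 -m handwheel '[{"gripper":1,"offset":[0,0,-40],"rotation":[0,0,0]},{"gripper":1,"offset":[-30,-30,-70],"rotation":[0,0,0.1]},{"gripper":1,"offset":[-70,-80,-70],"rotation":[0,0,0.2]},{"gripper":1,"offset":[-110,-125,-70],"rotation":[0,0,0.35]},{"gripper":1,"offset":[-150,-170,-70],"rotation":[0,0,0.5]},{"gripper":1,"offset":[-190,-215,-70],"rotation":[0,0,0.65]},{"gripper":1,"offset":[-225,-260,-70],"rotation":[0,0,0.8]},{"gripper":1,"offset":[-250,-290,-70],"rotation":[0,0,0.9]}]' 60; python3 go.py -165 118 160
```

```text
t: 1.1
tool_pos: [0.339, 0.2428, 0.3009]
tool_rot: [1.785, 2.585, -0.0]
contact_force: [1.3, -0.5, 0.4]
opening: 0.0001
grip_force: 0.0
box tcp mm [-196.4  275.   300.9] F box [ 1.2 -0.8  0.4] t 1.1 open 0.1 grip 0.0 q [ 0.44 -0.5   1.97 -0.    1.68  0.08]
offset [-159.9    8.7  140.9] rot [-0.      0.0002  0.1432]
```

```bash
python3 -m handwheel '[{"gripper":1,"offset":[-40,2,20],"rotation":[0,0,0.05]},{"gripper":1,"offset":[-80,4,40],"rotation":[0,0,0.1]},{"gripper":1,"offset":[-120,6,70],"rotation":[0,0,0.143]},{"gripper":1,"offset":[-160,9,100],"rotation":[0,0,0.143]},{"gripper":1,"offset":[-160,9,130],"rotation":[0,0,0.143]},{"gripper":1,"offset":[-160,9,140],"rotation":[0,0,0.143]},{"gripper":1,"offset":[-160,9,140],"rotation":[0,0,0.143]},{"gripper":1,"offset":[-160,9,140],"rotation":[0,0,0.143]}]'; python3 go.py -165 118 95
```

```text
t: 2.1
tool_pos: [0.4053, 0.0992, 0.1628]
tool_rot: [1.957, 2.455, 0.003]
contact_force: [0.5, 0.7, -0.3]
opening: 0.0003
grip_force: 0.0
box tcp mm [-162.9  120.5  162.8] F box [ 0.7  0.6 -0.3] t 2.1 open 0.3 grip 0.0 q [ 0.06 -0.44  2.15  0.    1.42 -0.16]
offset [-2.4 -2.3 67.8] rot [0.0024 0.0004 0.0062]
```

```bash
python3 -m handwheel '[{"gripper":1,"offset":[-2,-2,20],"rotation":[0,0,0.006]},{"gripper":1,"offset":[-2,-2,45],"rotation":[0,0,0.006]},{"gripper":1,"offset":[-2,-2,65],"rotation":[0,0,0.006]},{"gripper":1,"offset":[-2,4,65],"rotation":[0,0,0.006]},{"gripper":1,"offset":[-2,10,65],"rotation":[0,0,0.006]},{"gripper":1,"offset":[-2,16,65],"rotation":[0,0,0.006]},{"gripper":1,"offset":[-2,22,65],"rotation":[0,0,0.006]},{"gripper":1,"offset":[-2,24,65],"rotation":[0,0,0.006]}]'; python3 go.py -80 118 95
```

```text
t: 3.1
tool_pos: [0.4291, 0.1022, 0.0967]
tool_rot: [1.966, 2.45, 0.001]
contact_force: [-1.1, -0.3, -0.2]
opening: 0.0001
grip_force: 0.0
box tcp mm [-139.   118.2   96.7] F box [-1.2 -0.  -0.2] t 3.1 open 0.1 grip 0.0 q [ 0.06 -0.29  2.15 -0.    1.27 -0.15]
offset [-0.2 59.   1.8] rot [ 0.0006  0.0001 -0.0007]
```

```bash
python3 -m handwheel '[{"gripper":1,"offset":[0,6,0],"rotation":[0,0,0]},{"gripper":1,"offset":[0,12,0],"rotation":[0,0,0]},{"gripper":1,"offset":[0,18,0],"rotation":[0,0,0]},{"gripper":1,"offset":[0,24,0],"rotation":[0,0,0]},{"gripper":1,"offset":[0,30,0],"rotation":[0,0,0]},{"gripper":1,"offset":[0,36,0],"rotation":[0,0,0]},{"gripper":1,"offset":[0,42,0],"rotation":[0,0,0]},{"gripper":1,"offset":[0,42,0],"rotation":[0,0,0]}]'; python3 go.py -80 118 95
```

```text
t: 4.1
tool_pos: [0.4695, 0.1113, 0.0962]
tool_rot: [-1.966, -2.45, 0.001]
contact_force: [-4.8, -1.4, 4.5]
opening: 0.0002
grip_force: 2.6
box tcp mm [-97.6 118.3  96.2] F box [-4.9 -0.3  4.5] t 4.1 open 0.2 grip 2.6 q [ 0.08 -0.17  2.06  0.    1.25 -0.14]
offset [-0.3 17.6  1.2] rot [-0.0008 -0.0001 -0.0007]
```

```bash
python3 -m handwheel '[{"gripper":1,"offset":[0,2,0],"rotation":[0,0,0]},{"gripper":1,"offset":[0,4,0],"rotation":[0,0,0]},{"gripper":1,"offset":[0,6,0],"rotation":[0,0,0]},{"gripper":1,"offset":[0,7,0],"rotation":[0,0,0]},{"gripper":1,"offset":[0,8,0],"rotation":[0,0,0]},{"gripper":1,"offset":[0,9,0],"rotation":[0,0,0]},{"gripper":1,"offset":[0,10,0],"rotation":[0,0,0]},{"gripper":1,"offset":[0,10,0],"rotation":[0,0,0]}]'; python3 go.py -80 118 95
```

```text
t: 5.1
tool_pos: [0.4788, 0.1133, 0.0962]
tool_rot: [-1.966, -2.449, 0.001]
contact_force: [-5.2, -0.4, 4.2]
opening: -0.0001
grip_force: 3.0
box tcp mm [-88.1 118.3  96.2] F box [-5.2  0.8  4.2] t 5.1 open -0.1 grip 3.0 q [ 0.08 -0.14  2.04 -0.    1.25 -0.14]
offset [-0.3  8.1  1.2] rot [-0.0011 -0.0001 -0.0008]
```

```bash
python3 -m handwheel '[{"gripper":1,"offset":[0,1,0],"rotation":[0,0,0]},{"gripper":1,"offset":[0,2,0],"rotation":[0,0,0]},{"gripper":1,"offset":[0,2.5,0],"rotation":[0,0,0]},{"gripper":1,"offset":[0,3,0],"rotation":[0,0,0]},{"gripper":1,"offset":[0,3.5,0],"rotation":[0,0,0]},{"gripper":1,"offset":[0,4,0],"rotation":[0,0,0]},{"gripper":1,"offset":[0,4.5,0],"rotation":[0,0,0]},{"gripper":1,"offset":[0,5,0],"rotation":[0,0,0]}]'; python3 go.py -80 118 95
```

```text
t: 6.1
tool_pos: [0.4809, 0.1138, 0.0962]
tool_rot: [-1.962, -2.446, 0.011]
contact_force: [-19.3, -4.4, 14.3]
opening: -0.0001
grip_force: 9.9
box tcp mm [-85.9 118.3  96.2] F box [-19.8  -0.1  14.3] t 6.1 open -0.1 grip 9.9 q [ 0.08 -0.13  2.03 -0.    1.26 -0.14]
offset [-0.3  5.9  1.1] rot [-0.0093  0.0001 -0.0004]
```

```bash
python3 -m handwheel '[{"gripper":1,"offset":[0,-8,0],"rotation":[0,0,0]},{"gripper":1,"offset":[0,-20,0],"rotation":[0,0,0]},{"gripper":1,"offset":[0,-35,0],"rotation":[0,0,0]},{"gripper":1,"offset":[0,-55,0],"rotation":[0,0,0]},{"gripper":1,"offset":[0,-75,0],"rotation":[0,0,0]},{"gripper":1,"offset":[0,-80,-30],"rotation":[0,0,0]},{"gripper":1,"offset":[0,-80,-70],"rotation":[0,0,0]},{"gripper":-0.1,"offset":[0,-80,-100],"rotation":[0,0,0]}]'; python3 go.py -115 0 200
python3 - <<'E'
from station import ctrl
import cv2,numpy as np
a=ctrl.get_image("top")["image"][175:310,215:375,::-1];b=ctrl.get_image("side")["image"][165:300,215:375,::-1]
cv2.imwrite("pics/ej.png",cv2.resize(np.hstack([a,b]),None,fx=2.5,fy=2.5,interpolation=cv2.INTER_CUBIC))
E
```

```text
t: 7.1
tool_pos: [0.4069, 0.0972, 0.1983]
tool_rot: [1.965, 2.447, 0.005]
contact_force: [-0.3, 0.5, 0.7]
opening: 0.0174
grip_force: 0.0
box tcp mm [-161.8  118.1  198.3] F box [-0.2  0.5  0.7] t 7.1 open 17.4 grip 0.0 q [ 0.06 -0.46  2.11  0.    1.49 -0.16]
offset [-118.1   46.9   -1.4] rot [ 0.005   0.0006 -0.001 ]
```

View pics/ej.png

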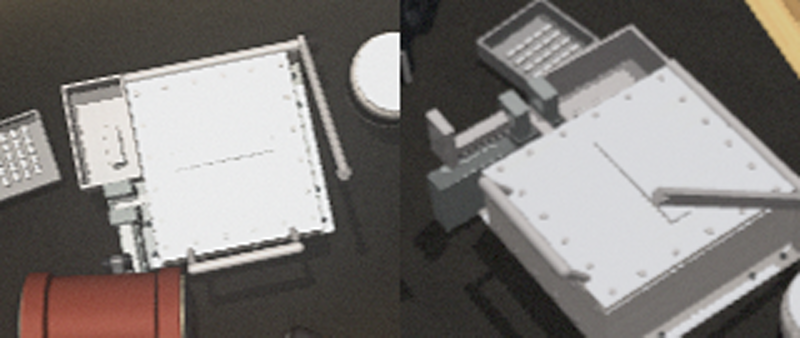

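The left panel shows the key lying in the tray at about (117,148). The right panel shows the ejector tab back home at (440,130). Next is the handle.

```bash
python3 -m handwheel '[{"gripper":0,"offset":[-20,8,0],"rotation":[0,0,0]},{"gripper":0,"offset":[-50,20,0],"rotation":[0.002,0,0]},{"gripper":0,"offset":[-85,34,0],"rotation":[0.005,0,0]},{"gripper":0,"offset":[-112,45,0],"rotation":[0.005,0,0]},{"gripper":0,"offset":[-118,47,15],"rotation":[0.005,0,0]},{"gripper":0,"offset":[-118,47,40],"rotation":[0.005,0,0]},{"gripper":0,"offset":[-118,47,55],"rotation":[0.005,0,0]},{"gripper":0,"offset":[-118,47,60],"rotation":[0.005,0,0]}]'; python3 go.py -115 0 92
python3 - <<'E'
from station import ctrl
import cv2,numpy as np
b=ctrl.get_image("side")["image"][165:315,205:405,::-1]
cv2.imwrite("pics/h.png",cv2.resize(b,None,fx=4,fy=4,interpolation=cv2.INTER_CUBIC))
E
```

```text
t: 8.2
tool_pos: [0.476, -0.0072, 0.1342]
tool_rot: [-1.962, -2.446, 0.008]
contact_force: [1.0, 0.1, -0.3]
opening: 0.0427
grip_force: 0.0
box tcp mm [-116.9    1.2  134.2] F box [ 1.  -0.1 -0.3] t 8.2 open 42.7 grip 0.0 q [-0.17 -0.23  2.04 -0.    1.34 -0.39]
offset [-1.3  2.3 42.2] rot [-0.0076 -0.0012 -0.0002]
```

View pics/h.png

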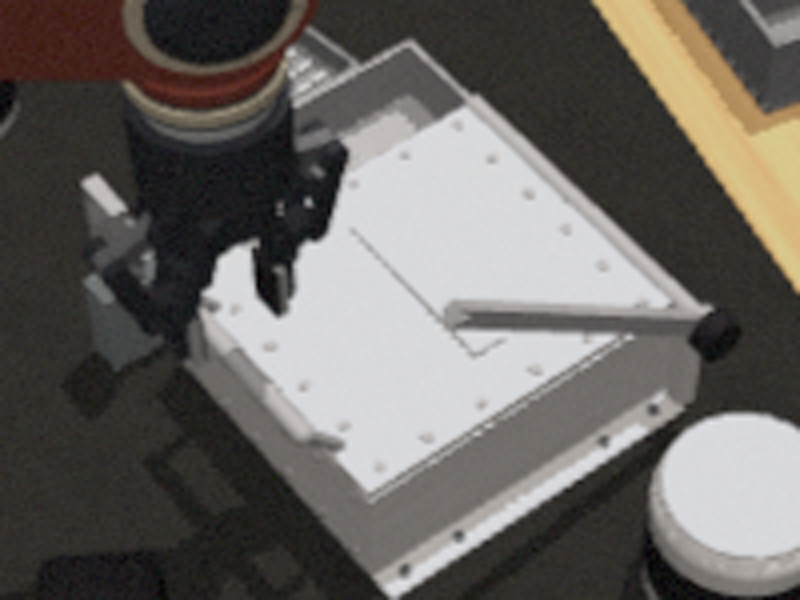

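Fingers straddle the bar, front finger at about (190,350) and rear finger at (280,300). I'll descend and close.

```bash
python3 -m handwheel '[{"gripper":0,"offset":[-1,2,15],"rotation":[-0.007,0,0]},{"gripper":0,"offset":[-1,2,30],"rotation":[-0.007,0,0]},{"gripper":0,"offset":[-1,2,40],"rotation":[-0.007,0,0]},{"gripper":0,"offset":[-1,2,43],"rotation":[-0.007,0,0]},{"gripper":0,"offset":[-1,2,43],"rotation":[-0.007,0,0]},{"gripper":1,"offset":[-1,2,43],"rotation":[-0.007,0,0]},{"gripper":1,"offset":[-1,2,43],"rotation":[-0.007,0,0]},{"gripper":1,"offset":[-1,2,43],"rotation":[-0.007,0,0]}]' 60; python3 go.py -115 0 92
```

```text
t: 9.25
tool_pos: [0.4781, -0.0089, 0.0937]
tool_rot: [-1.965, -2.449, 0.003]
contact_force: [-6.4, -0.8, 5.3]
opening: 0.0099
grip_force: 58.5
box tcp mm [-115.3   -0.9   93.7] F box [-6.4  0.6  5.3] t 9.25 open 9.9 grip 58.5 q [-0.17 -0.18  2.07 -0.    1.25 -0.39]
offset [0.9 0.3 1.7] rot [-0.0021  0.0003 -0.0004]
```

```bash
python3 -c "
import numpy as np
for a,z in((0,.2),(.2,.45),(.45,.66)):
  for t in np.linspace(a,z,8):
    f=lambda t:np.array([-219*np.cos(t)+30*np.sin(t),-(219*np.sin(t)+30*np.cos(t))])
    print(round(t,3),(f(t)-f(a)).round(1))
"
```

```text
0.0 [0. 0.]
0.029 [ 0.9 -6.2]
0.057 [  2.1 -12.5]
0.086 [  3.4 -18.6]
0.114 [  4.8 -24.8]
0.143 [  6.5 -30.9]
0.171 [  8.3 -36.9]
0.2 [ 10.3 -42.9]
0.2 [0. 0.]
0.236 [ 2.7 -7.4]
0.271 [  5.7 -14.7]
0.307 [  9.  -21.9]
0.343 [ 12.5 -29. ]
0.379 [ 16.3 -35.9]
0.414 [ 20.3 -42.7]
0.45 [ 24.5 -49.4]
0.45 [0. 0.]
0.48 [ 3.8 -5.5]
0.51 [  7.7 -10.8]
0.54 [ 11.7 -16.1]
0.57 [ 16.  -21.2]
0.6 [ 20.3 -26.1]
0.63 [ 24.9 -31. ]
0.66 [ 29.5 -35.7]
```

```bash
python3 -m handwheel '[{"gripper":1,"offset":[0,0,0],"rotation":[0,0,0]},{"gripper":1,"offset":[0,0.9,-6.2],"rotation":[0,0,0]},{"gripper":1,"offset":[0,2.1,-12.5],"rotation":[0,0,0]},{"gripper":1,"offset":[0,3.4,-18.6],"rotation":[0,0,0]},{"gripper":1,"offset":[0,4.8,-24.8],"rotation":[0,0,0]},{"gripper":1,"offset":[0,6.5,-30.9],"rotation":[0,0,0]},{"gripper":1,"offset":[0,8.3,-36.9],"rotation":[0,0,0]},{"gripper":1,"offset":[0,10.3,-42.9],"rotation":[0,0,0]}]' 80; python3 go.py
```

```text
t: 10.25
tool_pos: [0.487, -0.0068, 0.1351]
tool_rot: [-1.965, -2.448, 0.006]
contact_force: [-6.4, -5.1, -4.5]
opening: 0.0091
grip_force: 77.9
box tcp mm [-106.1   -0.8  135.1] F box [-7.4 -3.6 -4.5] t 10.25 open 9.1 grip 77.9 q [-0.17 -0.2   2.02 -0.    1.33 -0.38]
```

```bash
python3 -m handwheel '[{"gripper":1,"offset":[0,1.3,-3.7],"rotation":[0,0,0]},{"gripper":1,"offset":[0,2.7,-7.4],"rotation":[0,0,0]},{"gripper":1,"offset":[0,5.7,-14.7],"rotation":[0,0,0]},{"gripper":1,"offset":[0,9,-21.9],"rotation":[0,0,0]},{"gripper":1,"offset":[0,12.5,-29],"rotation":[0,0,0]},{"gripper":1,"offset":[0,16.3,-35.9],"rotation":[0,0,0]},{"gripper":1,"offset":[0,20.3,-42.7],"rotation":[0,0,0]},{"gripper":1,"offset":[0,24.5,-49.4],"rotation":[0,0,0]}]'; python3 go.py
```

```text
t: 11.25
tool_pos: [0.5096, -0.0019, 0.1849]
tool_rot: [-1.963, -2.445, 0.011]
contact_force: [-14.1, -6.0, 1.5]
opening: 0.0092
grip_force: 78.1
box tcp mm [-83.1  -0.8 184.9] F box [-15.1  -2.8   1.5] t 11.25 open 9.2 grip 78.1 q [-0.15 -0.19  1.92 -0.    1.42 -0.37]
```

```bash
python3 -m handwheel '[{"gripper":1,"offset":[0,1.9,-2.8],"rotation":[0,0,0]},{"gripper":1,"offset":[0,3.8,-5.5],"rotation":[0,0,0]},{"gripper":1,"offset":[0,7.7,-10.8],"rotation":[0,0,0]},{"gripper":1,"offset":[0,11.7,-16.1],"rotation":[0,0,0]},{"gripper":1,"offset":[0,16,-21.2],"rotation":[0,0,0]},{"gripper":1,"offset":[0,20.3,-26.1],"rotation":[0,0,0]},{"gripper":1,"offset":[0,24.9,-31],"rotation":[0,0,0]},{"gripper":1,"offset":[0,29.5,-35.7],"rotation":[0,0,0]}]'; python3 -m handwheel '[{"gripper":1,"offset":[0,0,0],"rotation":[0,0,0]},{"gripper":1,"offset":[0,0,0],"rotation":[0,0,0]},{"gripper":1,"offset":[0,0,0],"rotation":[0,0,0]},{"gripper":1,"offset":[0,0,0],"rotation":[0,0,0]},{"gripper":1,"offset":[0,0,0],"rotation":[0,0,0]},{"gripper":1,"offset":[0,0,0],"rotation":[0,0,0]},{"gripper":1,"offset":[0,0,0],"rotation":[0,0,0]},{"gripper":1,"offset":[0,0,0],"rotation":[0,0,0]}]'; python3 go.py
python3 - <<'E'
from station import ctrl
import cv2
for n,(r,c) in dict(top=(170,220),side=(120,215)).items():
    im=ctrl.get_image(n)["image"][:,:,::-1]; cv2.imwrite(f"pics/{n}1.png",im)
    cv2.imwrite(f"pics/{n}1c.png",cv2.resize(im[r:r+145,c:c+190],None,fx=4,fy=4,interpolation=cv2.INTER_CUBIC))
E
```

```text
t: 12.25
tool_pos: [0.5381, 0.0045, 0.2228]
tool_rot: [-1.963, -2.445, 0.012]
contact_force: [-19.5, -4.1, 9.6]
opening: 0.0091
grip_force: 78.3
t: 13.25
tool_pos: [0.5383, 0.0045, 0.223]
tool_rot: [-1.963, -2.446, 0.01]
contact_force: [-19.0, -4.1, 11.1]
opening: 0.0088
grip_force: 78.8
box tcp mm [-53.6  -0.9 223. ] F box [-19.5   0.2  11.1] t 13.25 open 8.8 grip 78.8 q [-0.13 -0.14  1.82 -0.    1.48 -0.35]
```

View pics/side1c.png

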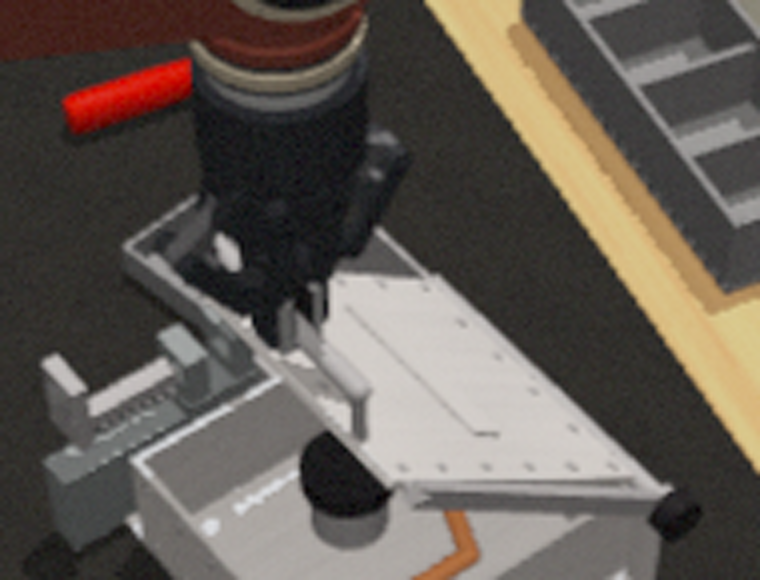

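View pics/top1c.png

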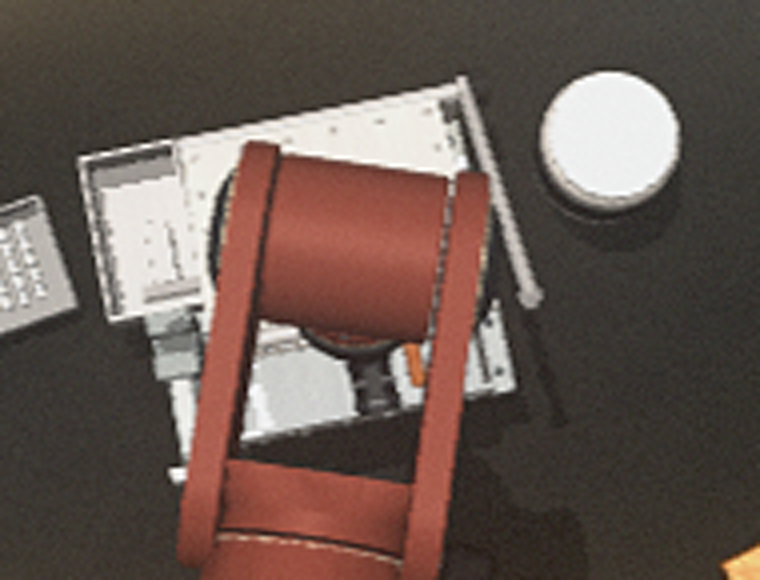

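Side crop: the plate's right edge runs (390,487)–(640,487), nearly in line with the set arm (415,495)–(665,500). Top crop: the key is in the tray at about (170,250), and the arm tip has not moved from (530,298). I'll overlay the model to compare the angles.

Run:
```python
from fit import *
import cv2
b=np.load("fit.npy")[:3]; im=cv2.imread("pics/side1.png"); x0,y0,w,h,s=300,222,95,38,8
c=cv2.resize(im[y0:y0+h,x0:x0+w],None,fx=s,fy=s,interpolation=cv2.INTER_CUBIC); d=c.copy()
def pt(r,y,z,th):
    P=[104-r*np.cos(th)+z*np.sin(th),y,78+r*np.sin(th)+z*np.cos(th)]
    q=proj("side",world(b,P))[0]; return q
def line(th,y,z,r0,r1,col):
    a,e=[tuple(int(v) for v in ((pt(r,y,z,th)-[x0,y0]+.5)*s-.5)) for r in (r0,r1)]; cv2.line(d,a,e,col,1)
for th,col in((.64,(255,0,0)),(.66,(0,200,0)),(.68,(0,0,255))):
    line(th,-89,3,6,206,col); line(th,-102,4,0,211,col)
    print(th,"plate corner",((pt(206,-89,3,th)-[x0,y0])*s).round(),"tip top L/R",((pt(211,-102,4,th)-[x0,y0])*s).round(),((pt(211,-114,4,th)-[x0,y0])*s).round())
cv2.imwrite("pics/cmp.png",np.vstack([c,d])[:600])
```

```text
0.64 plate corner [106. 140.] tip top L/R [128. 172.] [160. 205.]
0.66 plate corner [115. 126.] tip top L/R [137. 158.] [169. 191.]
0.68 plate corner [123. 112.] tip top L/R [146. 144.] [179. 177.]
```

View pics/cmp.png

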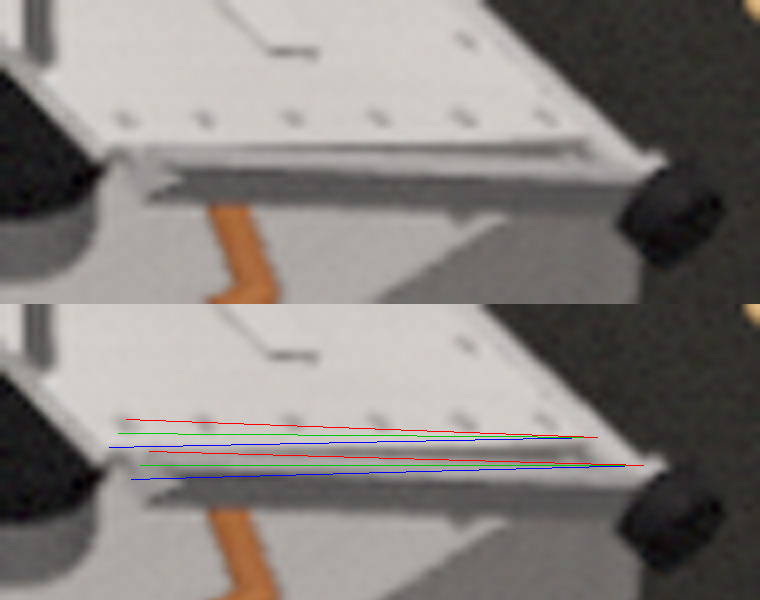

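```bash
cat > ang.py <<'E'
from fit import *
from station import ctrl
from scipy.ndimage import gaussian_filter1d
from scipy.optimize import brentq
b=np.load("fit.npy")[:3]
g=np.mean([ctrl.get_image("side")["image"].mean(2) for _ in range(4)],0)
def pt(r,y,z,th): return proj("side",world(b,[104-r*np.cos(th)+z*np.sin(th),y,78+r*np.sin(th)+z*np.cos(th)]))[0]
def slope(y,z,th): a,e=pt(190,y,z,th),pt(40,y,z,th); return (e[1]-a[1])/(e[0]-a[0])
def edge(cols,f):
    ys=[]
    for c in cols:
        d=-np.diff(gaussian_filter1d(g[:,c],.7)); y0=int(round(f(c))); w=d[y0-2:y0+3]; k=y0-2+int(np.argmax(w))
        den=d[k-1]-2*d[k]+d[k+1]; ys.append(k+.5+(.5*(d[k-1]-d[k+1])/den if abs(den)>1e-6 else 0))
    ys=np.array(ys); p=np.polyfit(cols,ys,1)
    for _ in range(3): r=np.abs(ys-np.polyval(p,cols)); m=r<max(.15,1.5*np.median(r)); p=np.polyfit(cols[m],ys[m],1)
    return p,r.round(2),m.sum()
import sys
pl=[float(v) for v in sys.argv[1:3]]   # plate edge guess: y at col 318 and 368
arm=(242.6,245.0)
for nm,(a,e),y,z,c in(("plate",pl,-89,3,np.arange(322,368)),("arm",arm,-114,4,np.arange(326,374))):
    p,r,n=edge(c,lambda x:a+(e-a)*(x-318)/50)
    print(nm,"y318",np.polyval(p,318).round(2),"y368",np.polyval(p,368).round(2),"n",n,"med res",np.median(r),"theta",[round(brentq(lambda t:slope(y,z_,t)-p[0],.3,1),4) for z_ in (z,6)])
print(g[234:252,[330,345,360]].round().astype(int).T)
E
python3 ang.py 240.9 239.7; python3 go.py
```

```text
plate y318 243.14 y368 238.46 n 30 med res 0.5449999999999999 theta [0.584, 0.5823]
arm y318 241.92 y368 243.86 n 42 med res 0.065 theta [0.6925, 0.6912]
[[202 203 201 201 203 196 154 167 155  89  88  86  87  98 110 110 112 114]
 [202 198 194 201 203 192 126 168 161 123  88  87  88 102 141 166 167 168]
 [204 204 204 203 202 183 115 138 169 158  95  88  86  89 115 158 149 116]]
box tcp mm [-53.6  -0.9 223. ] F box [-20.1  -0.9   9.6] t 13.55 open 9.3 grip 78.8 q [-0.13 -0.14  1.82 -0.    1.48 -0.35]
```

Plate is about 0.645 rad against about 0.69 for the arm, so it needs about 0.04 more. I'll also ease the roughly 20 N of radial force.

```bash
python3 -m handwheel '[{"gripper":1,"offset":[0,1,-1.5],"rotation":[0,0,0]},{"gripper":1,"offset":[0,2,-3],"rotation":[0,0,0]},{"gripper":1,"offset":[0,3,-4.5],"rotation":[0,0,0]},{"gripper":1,"offset":[0,4,-6],"rotation":[0,0,0]},{"gripper":1,"offset":[0,5,-8],"rotation":[0,0,0]},{"gripper":1,"offset":[0,5,-8],"rotation":[0,0,0]},{"gripper":1,"offset":[0,5,-8],"rotation":[0,0,0]},{"gripper":1,"offset":[0,5,-8],"rotation":[0,0,0]}]'; python3 go.py
python3 - <<'E'
from station import ctrl
import numpy as np
g=np.mean([ctrl.get_image("side")["image"].mean(2) for _ in range(4)],0); np.save("g2.npy",g)
print(g[232:250,[322,326,330,338,345,352,360,366]].round().astype(int).T)
E
```

```text
t: 14.55
tool_pos: [0.544, 0.0058, 0.2289]
tool_rot: [-1.964, -2.446, 0.008]
contact_force: [-10.6, -4.3, 0.5]
opening: 0.0088
grip_force: 78.3
box tcp mm [-47.8  -0.8 228.9] F box [-11.3  -1.9   0.5] t 14.55 open 8.8 grip 78.3 q [-0.13 -0.14  1.8  -0.    1.48 -0.34]
[[202 201 201 203 196 156 115 134 167 164 140 102 119  89  93 130 168 168]
 [196 178 172 197 201 183 112 125 158 163 140  88  89  88  88  91  99 117]
 [200 199 199 200 201 188 112 133 167 167 155  89  88  88  87  99 110 108]
 [199 196 178 168 200 188 108 119 150 169 158 105  89  88  87 110 157 167]
 [199 200 200 199 198 188 133 115 143 169 161 122  86  88  89 102 142 167]
 [199 201 201 201 199 196 168 109 124 158 166 141  89  90  89  95 132 170]
 [201 201 202 201 201 202 192 106 114 139 169 158  96  89  86  87 116 157]
 [200 202 200 193 195 202 191 108 109 127 166 157 103  86  86  86  90 107]]
```

```bash
cat > ang2.py <<'E'
from fit import *
from scipy.optimize import brentq
from scipy.stats import theilslopes
import sys
b=np.load("fit.npy")[:3]; g=np.load(sys.argv[1])
def pt(r,y,z,th): return proj("side",world(b,[104-r*np.cos(th)+z*np.sin(th),y,78+r*np.sin(th)+z*np.cos(th)]))[0]
def yat(x,y,z,th): a,e=pt(200,y,z,th),pt(20,y,z,th); return a[1]+(e[1]-a[1])*(x-a[0])/(e[0]-a[0])
def cross(c,lv,up):  # going up from the arm's dark side face, find crossings
    r=range(246,234,-1); k=[i for i in r if g[i,c]<lv<=g[i-1,c]]
    return [i-1+(g[i-1,c]-lv)/(g[i-1,c]-g[i,c]) for i in k]
cols=np.arange(324,370); P=[];A=[]
for c in cols:
    a=[y for y in cross(c,127,1) if 241<y<246]; p=[y for y in cross(c,158,1) if 236<y<241]
    A.append(a[-1] if a else np.nan); P.append(p[-1] if p else np.nan)
for nm,v,y,z in(("plate",P,-89,3),("arm",A,-114,4)):
    v=np.array(v); m=np.isfinite(v); s,i,lo,hi=theilslopes(v[m],cols[m])
    f=lambda t,s:(yat(370,y,z,t)-yat(320,y,z,t))/50-s
    print(nm,m.sum(),"y322",round(i+s*322,2),"pred",[round(yat(322,y,z,t),2) for t in(.66,.68,.7)],"y366",round(i+s*366,2),"pred",[round(yat(366,y,z,t),2) for t in(.66,.68,.7)],"theta",[round(brentq(f,.3,1,args=(q,)),4) for q in(s,lo,hi)])
E
python3 ang2.py g2.npy
```

```text
plate 46 y322 236.88 pred [np.float64(237.85), np.float64(236.29), np.float64(234.67)] y366 238.2 pred [np.float64(238.18), np.float64(237.89), np.float64(237.6)] theta [0.6755, 0.6717, 0.6785]
arm 46 y322 242.07 pred [np.float64(245.86), np.float64(244.06), np.float64(242.19)] y366 243.7 pred [np.float64(245.46), np.float64(244.94), np.float64(244.4)] theta [0.6913, 0.6898, 0.6926]
```

```bash
sed -i 's/("arm",A,-114,4)/("arm",A,-112,6)/' ang2.py; python3 -m handwheel '[{"gripper":1,"offset":[0,0.6,-0.8],"rotation":[0,0,0]},{"gripper":1,"offset":[0,1.2,-1.5],"rotation":[0,0,0]},{"gripper":1,"offset":[0,1.8,-2.2],"rotation":[0,0,0]},{"gripper":1,"offset":[0,2.2,-2.8],"rotation":[0,0,0]},{"gripper":1,"offset":[0,2.2,-2.8],"rotation":[0,0,0]},{"gripper":1,"offset":[0,2.2,-2.8],"rotation":[0,0,0]},{"gripper":1,"offset":[0,2.2,-2.8],"rotation":[0,0,0]},{"gripper":1,"offset":[0,2.2,-2.8],"rotation":[0,0,0]}]'; python3 go.py
python3 - <<'E'
from station import ctrl
import numpy as np
np.save("g3.npy",np.mean([ctrl.get_image("side")["image"].mean(2) for _ in range(6)],0))
E
python3 ang2.py g3.npy
```

```text
t: 15.75
tool_pos: [0.546, 0.0063, 0.2309]
tool_rot: [-1.964, -2.446, 0.008]
contact_force: [-9.8, -3.7, -2.0]
opening: 0.009
grip_force: 78.0
box tcp mm [-45.7  -0.8 230.9] F box [-10.4  -1.5  -2. ] t 15.75 open 9.0 grip 78.0 q [-0.12 -0.13  1.79 -0.    1.49 -0.34]
plate 46 y322 236.06 pred [np.float64(237.85), np.float64(236.29), np.float64(234.67)] y366 238.41 pred [np.float64(238.18), np.float64(237.89), np.float64(237.6)] theta [0.6913, 0.6884, 0.6936]
arm 46 y322 242.08 pred [np.float64(244.32), np.float64(242.52), np.float64(240.64)] y366 243.72 pred [np.float64(244.06), np.float64(243.55), np.float64(243.01)] theta [0.6893, 0.6877, 0.6907]
```

```bash
python3 -c "
from station import ctrl
print(ctrl.finish_job())"
```

```text
the job is handed in; nothing more can be done
None
```

The job is handed in with the gripper still holding the hatch up: the key is in the catch tray, the ejector slide is back home, and the plate measured about 0.69 rad against about 0.69 rad for the set arm.

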